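# Scan a weld seam with a pencil probe

### The job

Lift the handled canister off the test fixture and set it gently upright on the bench, clear of the fixture. Then take the pencil probe from its stand and draw its spring point along the recessed weld seam, from the end of the leg that runs parallel to the rails, round the bend, to the far end of the slanting leg: slowly (about 20 to 40 mm per second), the probe upright, the point pressed lightly on the seam all the way and never so hard that its spring bottoms out. Hang the probe back in its stand and leave the other things where they are.

Things in the scene. Friction and masses are not known exactly. Their poses are not given: they have to be found in the camera images.
- fixture: Fixture fixed to the bench: base 180 x 120 x 12 mm, two aluminium rails along its long sides (x), 18 mm thick, tops at 70 mm, 82 mm apart inside. Between them a rigidly held steel plate, 164 x 78 mm, 42 mm up at mid-length give or take 6 mm, sloping along x by up to 0.16 rad either way; neither is reported. Origin: centre of underside; x towards the seam's start; z up.
- seam_start (a point): Start of the seam: open end of the leg parallel to the rails, middle of the groove, fixture x = 65, y = -14 mm. The seam is the floor of a groove on the plate, 14 mm wide, between ribs 9 mm wide and 4 mm high. Good for x and y only: the height given is a nominal 42 mm, the true one 25 to 59 mm. Find it by touch.
- seam_bend (a point): The bend of the seam, middle of the groove, at fixture x = 0, y = -14 mm. Height nominal (42 mm), truly 36 to 48 mm.
- seam_end (a point): Far end of the seam: the open end of the slanting leg, middle of the groove, at fixture x = -65, y = 18 mm. Height nominal (42 mm), truly 25 to 59 mm.
- canister: Stainless lidded canister, one rigid piece, 0.35 to 0.7 kg, 114 mm in diameter, 102 mm to the top of the lid, with an arched bar handle on top. At first it stands across the two rails over the seam. Origin: centre of its underside; z up; x along the handle bar.
- canister_handle (a point): Middle of the handle's level bar: a round bar 12 mm thick, 80 mm long (along canister x) between its two posts, 147 mm above the canister's underside and 45 mm clear above the lid.
- stand: Grey probe stand, fixed: foot 90 x 90 x 10 mm, two side walls (at x = +-29 mm) and a top plate 70 x 70 mm, upper face 90 mm above the bench, with a 26 mm round hole in its middle. Origin: centre of the underside.
- probe: Pencil probe, 166 mm, 0.135 kg, hung upright by its collar. From below: spring point (8 mm ball), shaft 14 mm thick, collar 38 mm wide at 75 to 83 mm, square black grip 22 x 22 mm at 83 to 160 mm, stub. The point gives up to 6 mm, from 1 N to 6 N, then is rigid. Origin: the unpressed point, 15 mm above the bench in the stand; z up along the probe; x, y square to the grip's faces.
- probe_point (a point): Lowest spot of the probe's spring point; it moves up along the probe as the point is pressed in.
- slide_box: Bystander: closed blue slide box 104 x 87 x 36 mm. Origin: centre of its underside.
- reagent: Bystander: amber bottle 64 mm in diameter, 140 mm high. Origin: centre of its underside.
- beaker: Bystander: white beaker 72 mm in diameter, 90 mm high. Origin: centre of its underside.
Things that resemble listed ones, but are neither listed nor needed, are in the scene too. There is more than one size of the probe; the one meant has the size given above. Leave any purple look-alike of the fixture alone.

How it is judged:
By the outcome, as a careful person would: the job done as asked, in the order asked, and still so for the second after the job is handed in, with the robot touching nothing.
It also fails if it takes over 72 s, if anything falls off the work surface, if the arm or the gripper's body presses on something with over 40 N, if the wrist force passes 120 N, or if a joint passes its speed limit or range.

### The arm

A 7-joint arm with a two-finger parallel gripper is mounted at the origin on the work surface. World frame = base frame: x ahead of the robot, y to its left, z up, the work surface at z = 0. Lengths are in m, angles in degrees, forces in N, time in s.
With the tool pointing down it reaches from about 0.425 to 0.875 m from the base axis. Payload 4.7 kg.
Tool frame: the origin (TCP) lies between the finger pads; the fingertips stand 19 mm ahead of it and the grasp point (between the pads) is the TCP; x points along the fingers, z is the direction in which the jaws open and shut, and the axes are right-handed (so a half turn about x gives the same grasp; the last joint's range is limited). The gripper opens to 87 mm and grips with 3 to 60 N. Pads are 19 mm wide; open, the fingers measure 117 mm over their backs; the gripper's body (75 mm by 190 mm) begins 51 mm behind the grasp point.
Start: joints at [70.766, 18.392, -4.016, 83.108, 1.295, 78.541, -3.26], TCP at [0.223, -0.611, 0.221] pointing down, gripper open.
Joint ranges: [-163.93, 163.93], [-17.29, 119.83], [-79.2, 71.16], [3.27, 140.29], [-89.18, 269.18], [5.43, 117.66], [-154.24, 154.24]. Speed limits (degrees/s): [147.25, 147.25, 180, 180, 180, 180, 180].

### API

Orientations are given as [roll, pitch, yaw] about the fixed x, y, z axes, in that order (R = Rz(yaw) Ry(pitch) Rx(roll)).
In Python, from cell import monitor, read_camera, camera_model, env, regions_of gives the robot as it stands. The module is installed in compiled form; this text tells all that it offers.
- The arm moves only by the tool step_arm, never from a script. Its argument "deltas" is a list of rows, each a list of 5 numbers: the gripper's target within -1 to 1 (fully open at 1, half-way at 0, shut at -1), then the shift along the tool's x, y, z in m, then the turn about the tool's x in degrees. A call has 1 to 12 rows; each row is the pose to reach, as a shift and turn from the pose commanded when the call began, along the tool's axes at that moment; what a row does not reach only later rows make up. A row lasts 1/8 s, in which the tool goes at most 62.5 mm and 10.7 degrees, less where a joint would pass 70% of its speed; a pose out of reach is approached as far as the arm can. A call with a gripper value outside its range is refused whole. The fingers move at their own pace and stop on an object; "newtons" is the grip in N (left out, the last holds). Time passes only in rows, so rows that repeat a pose let the fingers close. It gives the time, the measured TCP pose, the force and the opening at its end, in the units of the state.
- monitor.get_obs(): the state, without advancing time (a new reading comes with each control period).
- read_camera(name): name is "scene" or "top"; returns (picture, depth): 400x640x3 uint8, red, green, blue; 400x640 float32, m along the optical axis (not along the pixel's ray), 0 where there is no reading.
- camera_model(name): a dict with "fx", "fy", "cx", "cy" (pixels), "k1" (the pictures are not rectified: a ray, as slopes to the right and down, at radius r is drawn at 1 + k1 r^2 times it, then the intrinsics apply), "xyz" and "attitude" of the camera in the world. Camera axes: x right, y down, z forward; pixel columns grow to the right and rows downward; lengths in m; the calibration is good to about 2 mm. A picture is of the moment at which its call begins. camera_model takes no time and is no camera call.
- env.sign_off(): hands the job in, once; it reports no verdict.
Trained networks look in the newest picture that a camera, given by its name, has taken for a name from the list of things; names that differ only in an ending like _2 or _b are one class to them, and where a whole thing is asked for, a point or a joint stands for the part that bears it (a point fixed in the world has none). Each returns a list of dicts, best first, with "p" (0 to 1); they miss things now and then, are a little off and sometimes report something else, mostly with a low value. They report only what shows in the picture. A call takes as long as a camera call. They do not tell look-alikes from the thing itself.
- regions_of(camera, thing): "pixels" (400x640 bool, what is visible of it) and "pixel" ([column, row] in pixels, amid what is visible of it).
The state is a dict: "time_s": time; "qpos": joint angles; "joint_velocities": joint speeds; "effort": joint torques, N m; "tool_pos": TCP position; "tool_rot": TCP orientation; "force": force on the tool from outside, world axes, zero at the start; "wrist_torque": the same for the moment, N m; "grip_width": finger opening in m.
Only numpy, scipy, OpenCV 4.12 (cv2) and the standard library are available. Lean on these libraries where they do the work, as an engineer would, in place of code of your own. Each camera call takes 0.05 s, during which the arm holds its last target. There are 200 camera calls.

## Working session

There is one attempt and no reset: what is moved stays moved. The work goes in short steps, Python scripts to look and compute and a tool call to move; the robot and the scene stay as the last step left them, time stands still between calls to the robot, and variables do not carry over. Pictures are saved under pics/ and viewed, about 8 in all and at most 12, crops included, and the job is handed in when it is done.

Besides the shell and the picture viewer there is one more tool, called after ">>>" as a command line: name --pt "numbers of a row" for each row, then --argument value for the rest. step_arm: Moves the arm, as the interface text tells. Its arguments: {"type":"object","properties":{"deltas":{"type":"array"},"newtons":{"type":"number"}},"required":["deltas"]}

```bash
mkdir -p pics; cat > h.py <<'E'
import numpy as np, cv2
from scipy.spatial.transform import Rotation as R
from cell import monitor, read_camera, camera_model, env, regions_of
def cloud(cam, depth):
    m=camera_model(cam); h,w=depth.shape
    u,v=np.meshgrid(np.arange(w),np.arange(h))
    K=np.array([[m['fx'],0,m['cx']],[0,m['fy'],m['cy']],[0,0,1.]])
    p=cv2.undistortPoints(np.stack([u,v],-1).reshape(-1,1,2).astype(float),K,np.array([m['k1'],0,0,0.])).reshape(h,w,2)
    c=np.dstack([p*depth[...,None],depth])
    W=c@R.from_euler('xyz',m['attitude'],degrees=True).as_matrix().T+np.array(m['xyz'])
    W[depth==0]=np.nan
    return W
def grab(cam,name=None):
    im,d=read_camera(cam)
    if name: cv2.imwrite(f'pics/{name}.png',im[...,::-1])
    return im,d,cloud(cam,d)
E
python3 - <<'E'
from h import *
o=monitor.get_obs(); print({k:np.round(v,3) for k,v in o.items()})
for c in('scene','top'):
    print(camera_model(c))
    im,d,W=grab(c,c); np.save(c+'_W.npy',W)
    for t in ['fixture','canister','canister_handle','stand','probe','slide_box','reagent','beaker','seam_bend','probe_point','seam_start','seam_end']:
        for r in regions_of(c,t):
            m=r['pixels']; P=W[m]; P=P[~np.isnan(P[:,0])]
            if len(P): print(c,t,round(r['p'],2),np.round(r['pixel']),m.sum(),'med',np.round(np.median(P,0),3),'lo',np.round(np.percentile(P,2,axis=0),3),'hi',np.round(np.percentile(P,98,axis=0),3))
E
```

```text
{'time_s': np.float64(0.0), 'qpos': array([70.766, 18.439, -4.015, 83.173,  1.297, 78.541, -3.261]), 'joint_velocities': array([-0.051,  0.047, -0.097,  0.023, -0.11 , -0.04 , -0.02 ]), 'effort': array([ 0.0000e+00, -4.9129e+01, -4.0400e-01, -3.1253e+01, -6.4000e-02,
        4.4000e-02,  0.0000e+00]), 'tool_pos': array([ 0.223, -0.61 ,  0.22 ]), 'tool_rot': array([-175.774,   89.892,  114.269]), 'force': array([0.674, 0.155, 0.47 ]), 'wrist_torque': array([0.009, 0.069, 0.02 ]), 'grip_width': np.float64(0.087)}
{'fx': 453.38987187059365, 'fy': 453.38987187059365, 'cx': 319.93557694388176, 'cy': 201.00399420676953, 'k1': -0.12699143686532674, 'xyz': array([1.39760064, 0.23074431, 0.73799687]), 'attitude': array([-124.62538534,    1.38685545,  100.59825779])}
scene fixture 0.89 [303. 257.] 2920 med [0.656 0.031 0.041] lo [ 0.568 -0.093  0.005] hi [0.68  0.09  0.071]
scene fixture 0.71 [470. 306.] 5869 med [0.728 0.408 0.044] lo [0.66  0.324 0.002] hi [0.78  0.499 0.071]
scene fixture 0.3 [196. 213.] 945 med [ 0.493 -0.294  0.035] lo [ 0.421 -0.353 -0.   ] hi [ 0.534 -0.245  0.039]
scen
[... 3340 characters left out ...]
044 0.048] lo [ 0.536 -0.094  0.01 ] hi [0.671 0.087 0.073]
top seam_bend 0.73 [214. 154.] 2559 med [0.711 0.401 0.043] lo [0.651 0.32  0.006] hi [0.769 0.49  0.072]
top seam_bend 0.23 [235. 233.] 216 med [0.466 0.298 0.141] lo [0.451 0.287 0.09 ] hi [0.484 0.319 0.181]
top seam_start 0.77 [330. 193.] 1271 med [0.583 0.041 0.047] lo [ 0.537 -0.094 -0.002] hi [0.674 0.087 0.075]
top seam_start 0.71 [215. 152.] 2621 med [0.713 0.402 0.043] lo [0.651 0.32  0.007] hi [0.772 0.492 0.072]
top seam_end 0.85 [214. 156.] 2655 med [0.712 0.403 0.043] lo [0.651 0.319 0.001] hi [0.771 0.492 0.072]
top seam_end 0.68 [333. 200.] 1116 med [0.581 0.041 0.048] lo [ 0.536 -0.091  0.009] hi [0.671 0.084 0.073]
```

View pics/scene.png

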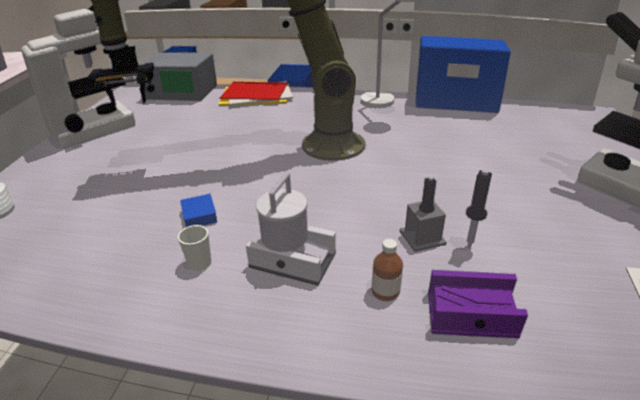

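```bash
python3 - <<'E'
from h import *
im=cv2.imread('pics/top.png'); cv2.imwrite('pics/topc.png',cv2.resize(im[100:300,150:480],None,fx=2.4,fy=2.4,interpolation=cv2.INTER_CUBIC))
W=np.load('top_W.npy'); V=np.load('scene_W.npy')
def rect(P,n):
    P=P[~np.isnan(P[:,0])]; r=cv2.minAreaRect((P[:,:2]*1000).astype(np.float32)); print(n,len(P),np.round(r,1) if 0 else r)
A=np.vstack([W.reshape(-1,3),V.reshape(-1,3)])
def box(x0,x1,y0,y1,z0,z1,A=A): 
    with np.errstate(invalid='ignore'): return A[(A[:,0]>x0)&(A[:,0]<x1)&(A[:,1]>y0)&(A[:,1]<y1)&(A[:,2]>z0)&(A[:,2]<z1)]
for nm,B in (('top',W.reshape(-1,3)),('sc',V.reshape(-1,3)),('both',A)):
    rect(box(.5,.7,-.1,.07,.205,.24,B),'handle '+nm)
    rect(box(.5,.7,-.1,.12,.158,.18,B),'lid '+nm)
    rect(box(.5,.72,-.15,.12,.064,.074,B),'railtop '+nm)
    rect(box(.5,.72,-.15,.12,.008,.017,B),'base '+nm)
    rect(box(.4,.56,.22,.37,.172,.19,B),'probe top '+nm)
    rect(box(.4,.56,.22,.37,.11,.165,B),'probe grip '+nm)
    rect(box(.4,.56,.22,.37,.085,.094,B),'stand plate '+nm)
E
```

```text
handle top 167 ((603.4580688476562, -20.995464324951172), (11.776805877685547, 90.49410247802734), 79.83955383300781)
lid top 1240 ((603.43115234375, -20.970535278320312), (111.9040756225586, 111.99765014648438), 88.06570434570312)
railtop top 464 ((606.0473022460938, -5.025299072265625), (179.53907775878906, 118.43400573730469), 79.57695770263672)
base top 126 ((620.2017822265625, -8.091995239257812), (179.96865844726562, 148.86474609375), 79.97066497802734)
probe top top 65 ((467.8304138183594, 304.1632080078125), (22.01073455810547, 21.973379135131836), 32.81085205078125)
probe grip top 61 ((466.0918884277344, 296.8421325683594), (13.83928394317627, 28.73530387878418), 73.99244689941406)
stand plate top 421 ((470.388671875, 303.6594543457031), (71.09549713134766, 71.22077941894531), 27.047901153564453)
handle sc 173 ((608.0260620117188, -19.11273956298828), (12.000978469848633, 90.20297241210938), 81.68257141113281)
lid sc 1155 ((608.3048095703125, -18.339073181152344), (109.8519515991211, 110.58735656738281), 32.87030792236328)
railtop sc 670 ((608.1375732421875, -2.8991012573242
[... 668 characters left out ...]
.2318115234375, -19.551589965820312), (116.17256164550781, 112.68174743652344), 44.51162338256836)
railtop both 1134 ((607.7914428710938, -4.404914855957031), (181.39047241210938, 121.64039611816406), 79.57695770263672)
base both 498 ((620.3881225585938, -6.875831604003906), (182.44888305664062, 148.86668395996094), 79.99261474609375)
probe top both 109 ((470.2375793457031, 305.73553466796875), (27.91604232788086, 21.93745994567871), 31.525297164916992)
probe grip both 279 ((471.2189636230469, 305.4848327636719), (29.29330825805664, 22.150611877441406), 32.24827575683594)
stand plate both 795 ((471.5506286621094, 305.3106384277344), (74.54920959472656, 73.28816986083984), 27.465436935424805)
```

View pics/topc.png

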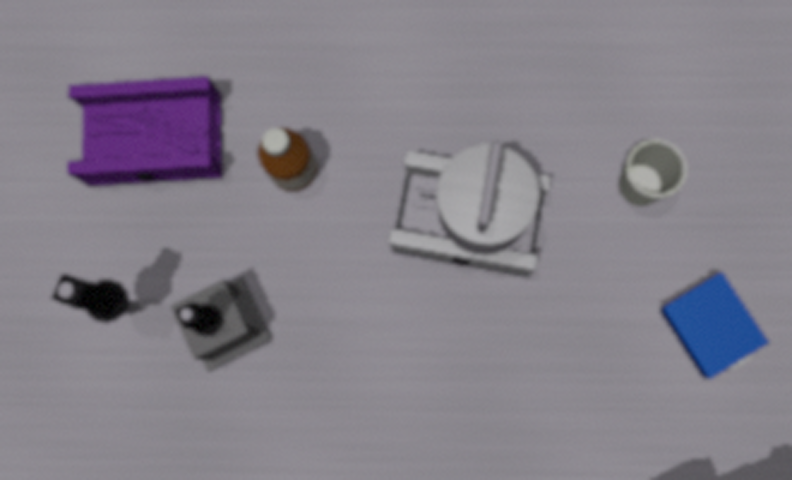

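The scene shows the canister on the aluminium fixture (283,215), with a purple look-alike fixture at (475,300). Two probes could be meant: the 181 mm-high one hung in the grey stand at (428,195), and a longer free-standing one (222 mm) at (479,207). I choose the one in the stand, since its top is at 15+166 = 181 mm. The canister is the only one in view.

```bash
cat >> h.py <<'E'
def plan(x,y,z,jaw):
    "delta in tool axes and turn about tool x to reach xyz with jaw axis at angle jaw (mod 180) in world"
    o=monitor.get_obs(); p=np.array(o['tool_pos']); M=R.from_euler('xyz',o['tool_rot'],degrees=True).as_matrix()
    d=M.T@(np.array([x,y,z])-p); a=np.degrees(np.arctan2(M[1,2],M[0,2]))
    t=(a-jaw+90)%180-90   # turn about down axis: positive lowers world yaw
    print('t',round(float(o['time_s']),2),'pos',np.round(p,4),'jaw',round(a,2),'tilt',np.round(M[2,1:],4),'F',np.round(o['force'],2),'w',round(float(o['grip_width']),4),'q7',round(o['qpos'][6],1))
    print('  delta',np.round(d,4),'turn',round(t,1),'or',round(t-180*np.sign(t),1)); print('  tool y',np.round(M[:,1],3),'z',np.round(M[:,2],3))
E
python3 - <<'E'
from h import *
im=cv2.imread('pics/scene.png'); c=[im[160:290,240:350],im[160:290,380:490]]
cv2.imwrite('pics/crop.png',cv2.resize(np.hstack(c),None,fx=3.5,fy=3.5,interpolation=cv2.INTER_CUBIC))
plan(.605,-.02,.30,79.8); plan(.223,-.611,.31,79.8)
E
```

```text
t 1.3 pos [ 0.2227 -0.6107  0.2212] jaw -69.96 tilt [-0.0001  0.0001] F [-0.49  0.67 -0.14] w 0.0872 q7 -3.3
  delta [-0.0789  0.5615 -0.4239] turn 30.2 or -149.8
  tool y [ 0.939  0.343 -0.   ] z [ 0.343 -0.939  0.   ]
t 1.3 pos [ 0.2227 -0.6107  0.2212] jaw -69.96 tilt [-0.0001  0.0001] F [-0.49  0.67 -0.14] w 0.0872 q7 -3.3
  delta [-0.0888  0.0001  0.0004] turn 30.2 or -149.8
  tool y [ 0.939  0.343 -0.   ] z [ 0.343 -0.939  0.   ]
```

View pics/crop.png

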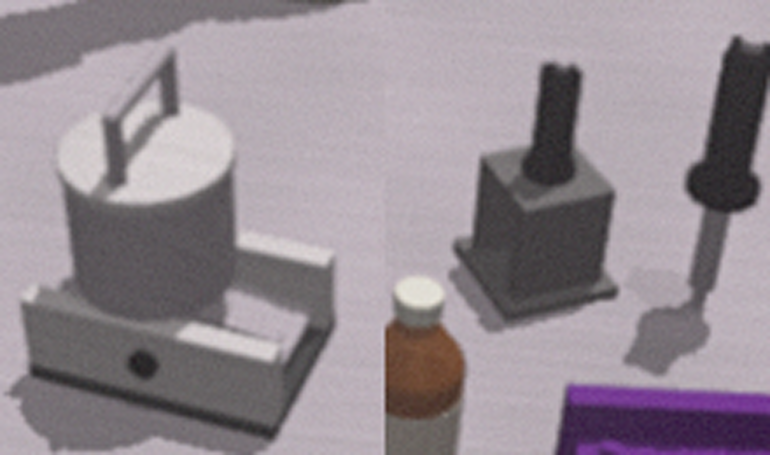

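The crop confirms both choices: the canister with its arched handle on the metal fixture, and the probe hung by its collar in the stand. First move: up, then across to above the handle.

>>> step_arm --pt "1 -0.05 0 0 0" --pt "1 -0.08 0.05 -0.038 0" --pt "1 -0.08 0.1 -0.076 0" --pt "1 -0.08 0.15 -0.114 4" --pt "1 -0.08 0.2 -0.151 10" --pt "1 -0.08 0.25 -0.189 16" --pt "1 -0.08 0.3 -0.226 22" --pt "1 -0.08 0.35 -0.264 28" --pt "1 -0.08 0.4 -0.302 30.2" --pt "1 -0.08 0.45 -0.34 30.2" --pt "1 -0.08 0.5 -0.378 30.2" --pt "1 -0.08 0.55 -0.415 30.2"

```text
time_s: 2.8
tool_pos: [0.5939, -0.0372, 0.3015]
tool_rot: [65.9, 89.9, -34.3]
force: [0.8, -0.2, 0.5]
grip_width: 0.0872
```

```bash
python3 -c "
from h import *
plan(.605,-.02,.217,79.8)"
```

```text
t 2.8 pos [ 0.5939 -0.0372  0.3015] jaw -100.19 tilt [0.0011 0.0005] F [ 0.82 -0.22  0.54] w 0.0872 q7 -104.3
  delta [ 0.0845  0.0078 -0.019 ] turn 0.0 or -180.0
  tool y [ 0.984 -0.177  0.001] z [-0.177 -0.984  0.   ]
```

>>> step_arm --pt "1 0 0.0057 -0.0136 0" --pt "1 0.03 0.0057 -0.0136 0" --pt "1 0.06 0.0057 -0.0136 0" --pt "1 0.084 0.0057 -0.0136 0" --pt "1 0.084 0.0057 -0.0136 0"

```text
time_s: 3.42
tool_pos: [0.5994, -0.0276, 0.2152]
tool_rot: [-74.0, 89.8, -174.2]
force: [-0.5, -0.2, 0.4]
grip_width: 0.0871
```

```bash
python3 -c "
from h import *
plan(.605,-.02,.217,79.8)"
```

```text
t 3.42 pos [ 0.5994 -0.0276  0.2152] jaw -100.24 tilt [-0.0041  0.0012] F [-0.54 -0.24  0.43] w 0.0871 q7 -106.6
  delta [-0.0018  0.0041 -0.0085] turn -0.0 or 180.0
  tool y [ 0.984 -0.178 -0.004] z [-0.178 -0.984  0.001]
```

>>> step_arm --pt "1 -0.001 0.004 -0.0085 0" --pt "1 -0.001 0.004 -0.0085 0" --pt "-1 -0.001 0.004 -0.0085 0" --pt "-1 -0.001 0.004 -0.0085 0" --pt "-1 -0.001 0.004 -0.0085 0" --pt "-1 -0.001 0.004 -0.0085 0" --newtons 45

```text
time_s: 4.18
tool_pos: [0.6064, -0.0188, 0.2181]
tool_rot: [-13.9, 90.0, -114.0]
force: [-1.2, 0.2, 0.2]
grip_width: 0.055
```

```bash
python3 -c "
from h import *
plan(.605,-.02,.217,79.8)"
```

```text
t 4.17 pos [ 0.6064 -0.0188  0.2181] jaw -100.17 tilt [-0.      0.0002] F [-1.16  0.17  0.19] w 0.055 q7 -107.6
  delta [ 0.0011 -0.0011  0.0014] turn 0.0 or -180.0
  tool y [ 0.984 -0.177 -0.   ] z [-0.177 -0.984  0.   ]
```

Still closing. Let it close, then lift slightly.

>>> step_arm --pt "-1 0 0 0 0" --pt "-1 0 0 0 0" --pt "-1 0 0 0 0" --pt "-1 0 0 0 0" --pt "-1 0 0 0 0" --pt "-1 -0.004 0 0 0" --pt "-1 -0.008 0 0 0" --pt "-1 -0.014 0 0 0" --pt "-1 -0.02 0 0 0" --newtons 45

```text
time_s: 5.3
tool_pos: [0.6064, -0.0187, 0.2384]
tool_rot: [-58.2, 90.0, -158.4]
force: [-0.1, 0.1, -5.7]
grip_width: 0.0078
```

```bash
python3 -c "
from h import *
plan(.48,-.16,.3,79.8)"
```

```text
t 5.3 pos [ 0.6064 -0.0187  0.2384] jaw -100.16 tilt [-0.0002  0.0001] F [-0.07  0.07 -5.71] w 0.0078 q7 -107.3
  delta [-0.0615 -0.0995  0.1614] turn 0.0 or -180.0
  tool y [ 0.984 -0.176 -0.   ] z [-0.176 -0.984  0.   ]
```

>>> step_arm --pt "-1 -0.02 0 0 0" --pt "-1 -0.04 0 0 0" --pt "-1 -0.04 -0.006 0.01 0" --pt "-1 -0.04 -0.018 0.03 0" --pt "-1 -0.04 -0.033 0.054 0" --pt "-1 -0.04 -0.05 0.08 0" --pt "-1 -0.04 -0.066 0.107 0" --pt "-1 -0.04 -0.081 0.132 0" --pt "-1 -0.04 -0.092 0.15 0" --pt "-1 -0.04 -0.098 0.159 0" --pt "-1 -0.04 -0.1 0.161 0" --pt "-1 -0.04 -0.1 0.161 0"

```text
time_s: 6.8
tool_pos: [0.48, -0.1589, 0.2784]
tool_rot: [97.1, 90.0, -3.0]
force: [1.1, 0.1, -1.2]
grip_width: 0.0008
```

```bash
python3 - <<'E'
from h import *
plan(.48,-.16,.147,79.8)
im,d,W=grab('scene','lift')
cv2.imwrite('pics/liftc.png',cv2.resize(im[60:320,150:450,::-1],None,fx=2,fy=2))
A=W.reshape(-1,3)
P=A[(abs(A[:,0]-.49)<.1)&(abs(A[:,1]+.16)<.07)&(A[:,2]>.05)&(A[:,2]<.22)]
print(len(P),np.percentile(P[:,2],[0.5,2,98])); 
for r in regions_of('scene','canister'):
    Q=W[r['pixels']];print(r['p'],np.round(np.nanpercentile(Q,[2,50,98],axis=0),3))
E
```

```text
t 6.8 pos [ 0.48   -0.1589  0.2784] jaw -100.1 tilt [ 0.0006 -0.0001] F [ 1.06  0.09 -1.18] w 0.0008 q7 -84.8
  delta [0.1314 0.0002 0.0011] turn 0.1 or -179.9
  tool y [ 0.984 -0.175  0.001] z [-0.175 -0.984 -0.   ]Traceback (most recent call last):
  File "<stdin>", line 7, in <module>
    return _quantile_unchecked(
        a, q, axis, out, overwrite_input, method, keepdims, weights)
    return _ureduce(a,
                    func=_quantile_ureduce_func,
    ...<5 lines>...
                    overwrite_input=overwrite_input,
                    method=method)
    r = func(a, **kwargs)
    result = _quantile(arr,
                       quantiles=q,
    ...<2 lines>...
                       out=out,
                       weights=wgt)
    slices_having_nans = np.isnan(arr[-1, ...])
                                  ~~~^^^^^^^^^
IndexError: index -1 is out of bounds for axis 0 with size 0
```

View pics/liftc.png

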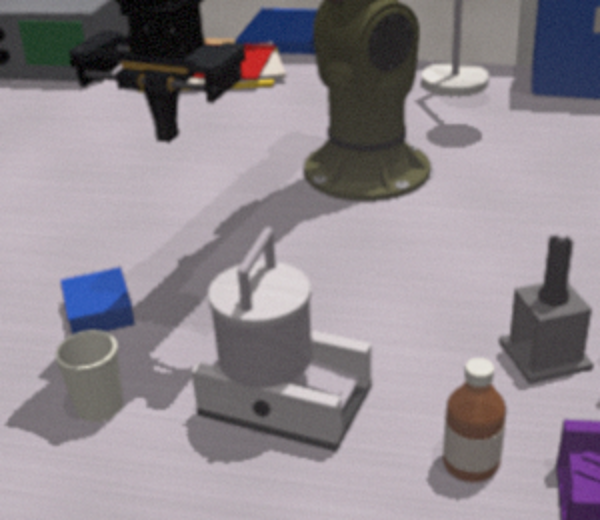

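The grip slipped off because I lifted before the fingers had finished closing. The canister is still upright on the fixture, at (260,320) in the crop. I'll re-measure and retry with full closing time.

```bash
python3 - <<'E'
from h import *
for c in('scene','top'):
    im,d,W=grab(c); A=W.reshape(-1,3); A=A[~np.isnan(A[:,0])]
    for n,a,b,yy in(('handle',.205,.24,.08),('lid',.158,.18,.1)):
        P=A[(abs(A[:,0]-.605)<.1)&(abs(A[:,1]+.02)<yy)&(A[:,2]>a)&(A[:,2]<b)]
        print(c,n,len(P),cv2.minAreaRect((P[:,:2]*1000).astype(np.float32)),np.percentile(P[:,2],[2,50,98]))
plan(.605,-.02,.3,79.8);plan(.605,-.02,.215,79.8)
E
```

```text
scene handle 162 ((615.7208251953125, -22.078567504882812), (11.907962799072266, 90.2666015625), 86.76399230957031) [0.20759282 0.21929624 0.22284326]
scene lid 1171 ((615.0643310546875, -20.219345092773438), (109.63292694091797, 110.8718032836914), 31.575176239013672) [0.16025012 0.16916473 0.17398022]
top handle 169 ((610.4319458007812, -23.525009155273438), (11.691219329833984, 90.38382720947266), 85.45481872558594) [0.2139405  0.22123908 0.22495368]
top lid 1224 ((610.2137451171875, -23.97106170654297), (109.97342681884766, 111.94670104980469), 0.06638742983341217) [0.16523492 0.16988916 0.17422129]
t 6.95 pos [ 0.4801 -0.1587  0.2781] jaw -100.07 tilt [ 0.     -0.0003] F [-0.18 -0.09  0.3 ] w 0.0004 q7 -84.8
  delta [-0.0219  0.0988 -0.1584] turn 0.1 or -179.9
  tool y [ 0.985 -0.175  0.   ] z [-0.175 -0.985 -0.   ]
t 6.95 pos [ 0.4801 -0.1587  0.2781] jaw -100.07 tilt [ 0.     -0.0003] F [-0.18 -0.09  0.3 ] w 0.0004 q7 -84.8
  delta [ 0.0631  0.0988 -0.1583] turn 0.1 or -179.9
  tool y [ 0.985 -0.175  0.   ] z [-0.175 -0.985 -0.   ]
```

>>> step_arm --pt "1 -0.01 0.03 -0.045 0" --pt "1 -0.01 0.065 -0.09 -3" --pt "1 -0.01 0.1 -0.14 -6" --pt "1 -0.01 0.106 -0.157 -6" --pt "1 -0.01 0.106 -0.157 -6" --pt "1 0.01 0.106 -0.157 -6" --pt "1 0.03 0.106 -0.157 -6" --pt "1 0.05 0.106 -0.157 -6" --pt "1 0.063 0.106 -0.157 -6" --pt "1 0.063 0.106 -0.157 -6"

```text
time_s: 8.2
tool_pos: [0.6108, -0.024, 0.2138]
tool_rot: [-86.1, 89.9, 179.7]
force: [-0.0, 0.1, 0.2]
grip_width: 0.085
```

```bash
python3 -c "
from h import *
plan(.612,-.0225,.214,86)"
```

```text
t 8.2 pos [ 0.6108 -0.024   0.2138] jaw -94.17 tilt [-0.0023  0.0002] F [-0.05  0.05  0.23] w 0.085 q7 -101.7
  delta [-0.0002  0.0011 -0.0016] turn -0.2 or 179.8
  tool y [ 0.997 -0.073 -0.002] z [-0.073 -0.997  0.   ]
```

>>> step_arm --pt "-1 0 0.001 -0.0016 0" --pt "-1 0 0.001 -0.0016 0" --pt "-1 0 0.001 -0.0016 0" --pt "-1 0 0.001 -0.0016 0" --pt "-1 0 0.001 -0.0016 0" --pt "-1 0 0.001 -0.0016 0" --pt "-1 0 0.001 -0.0016 0" --pt "-1 0 0.001 -0.0016 0" --pt "-1 0 0.001 -0.0016 0" --pt "-1 0 0.001 -0.0016 0" --pt "-1 0 0.001 -0.0016 0" --newtons 60

```text
time_s: 9.57
tool_pos: [0.6127, -0.0217, 0.2152]
tool_rot: [175.5, 90.0, 81.3]
force: [0.1, 1.8, 0.5]
grip_width: 0.0101
```

>>> step_arm --pt "-1 0 0 0 0" --pt "-1 0 0 0 0" --pt "-1 -0.003 0 0 0" --pt "-1 -0.006 0 0 0" --pt "-1 -0.009 0 0 0" --pt "-1 -0.009 0 0 0"

```text
time_s: 10.32
tool_pos: [0.6128, -0.0223, 0.2242]
tool_rot: [36.0, 90.0, -58.2]
force: [0.3, 0.8, -4.9]
grip_width: 0.0099
```

```bash
python3 - <<'E'
from h import *
plan(.48,-.16,.3,79.8)
im,d,W=grab('scene')
for r in regions_of('scene','canister'):
    Q=W[r['pixels']];print(r['p'],np.round(np.nanpercentile(Q,[2,50,98],axis=0),3))
A=W.reshape(-1,3)
P=A[(abs(A[:,0]-.605)<.1)&(abs(A[:,1]+.02)<.1)&(A[:,2]>.162)&(A[:,2]<.19)]
print(len(P),np.percentile(P[:,2],[2,50,98]))
E
```

```text
t 10.32 pos [ 0.6128 -0.0223  0.2242] jaw -94.17 tilt [0.0002 0.0002] F [ 0.31  0.75 -4.89] w 0.0099 q7 -101.7
  delta [-0.0758 -0.1224  0.147 ] turn 6.0 or -174.0
  tool y [ 0.997 -0.073  0.   ] z [-0.073 -0.997  0.   ]
0.57 [[ 0.563 -0.071  0.081]
 [ 0.65  -0.014  0.162]
 [ 0.668  0.031  0.225]]
1233 [0.16363542 0.17799526 0.18335243]
```

The lid rose 9 mm with the tool, so it is held. Moving on.

>>> step_arm --pt "-1 -0.012 0 0 0" --pt "-1 -0.03 0 0 0" --pt "-1 -0.04 -0.004 0.005 0" --pt "-1 -0.04 -0.015 0.018 0" --pt "-1 -0.04 -0.032 0.038 0" --pt "-1 -0.04 -0.052 0.062 0" --pt "-1 -0.04 -0.072 0.086 0" --pt "-1 -0.04 -0.092 0.11 0" --pt "-1 -0.04 -0.108 0.13 0" --pt "-1 -0.04 -0.118 0.142 0" --pt "-1 -0.04 -0.122 0.147 0" --pt "-1 -0.04 -0.122 0.147 0"

```text
time_s: 11.92
tool_pos: [0.4805, -0.1597, 0.2642]
tool_rot: [115.8, 90.0, 21.6]
force: [0.6, 0.7, -5.9]
grip_width: 0.0096
```

```bash
python3 - <<'E'
from h import *
plan(.48,-.16,.1452,86)
im,d,W=grab('scene')
A=W.reshape(-1,3)
P=A[(abs(A[:,0]-.49)<.08)&(abs(A[:,1]+.16)<.07)&(A[:,2]>.12)&(A[:,2]<.245)]
print(len(P)); print(np.histogram(P[:,2],np.arange(.12,.25,.006)))
E
```

```text
t 11.93 pos [ 0.4805 -0.1597  0.2642] jaw -94.16 tilt [ 0.0003 -0.0001] F [ 0.57  0.72 -5.94] w 0.0096 q7 -79.0
  delta [ 0.119  -0.0005  0.0004] turn -0.2 or 179.8
  tool y [ 0.997 -0.072  0.   ] z [-0.072 -0.997 -0.   ]
2275
(array([ 90,  87,  84,  97,  86,  99,  91,  91, 100,  90, 102,  92, 102,
        93,  80, 172, 632,  26,  19,  21,  21]), array([0.12 , 0.126, 0.132, 0.138, 0.144, 0.15 , 0.156, 0.162, 0.168,
       0.174, 0.18 , 0.186, 0.192, 0.198, 0.204, 0.21 , 0.216, 0.222,
       0.228, 0.234, 0.24 , 0.246]))
```

>>> step_arm --pt "-1 0.01 0 0 0" --pt "-1 0.03 0 0 0" --pt "-1 0.055 0 0 0" --pt "-1 0.08 0 0 0" --pt "-1 0.098 0 0 0" --pt "-1 0.108 0 0 0" --pt "-1 0.112 0 0 0" --pt "-1 0.114 0 0 0" --pt "-1 0.116 0 0 0" --pt "-1 0.117 0 0 0" --pt "-1 0.118 0 0 0" --pt "-1 0.118 0 0 0"

```text
time_s: 13.48
tool_pos: [0.4804, -0.1599, 0.1462]
tool_rot: [-17.3, 90.0, -111.5]
force: [0.1, 0.2, -5.9]
grip_width: 0.0099
```

>>> step_arm --pt "-1 0.001 0 0 0" --pt "-1 0.0015 0 0 0" --pt "-1 0.002 0 0 0" --pt "-1 0.002 0 0 0"

```text
time_s: 13.98
tool_pos: [0.4814, -0.1596, 0.1451]
tool_rot: [86.0, 89.9, -8.2]
force: [1.5, 1.8, 1.8]
grip_width: 0.0101
```

>>> step_arm --pt "0 -0.001 0 0 0" --pt "0 -0.001 0 0 0" --pt "0 -0.001 0 0 0" --pt "0 -0.001 0 0 0" --pt "0 -0.03 0 0 0" --pt "0 -0.08 0 0 0" --pt "0 -0.13 0 0 0" --pt "0 -0.18 0 0 0" --pt "0 -0.18 0 0 0"

```text
time_s: 15.1
tool_pos: [0.4824, -0.1604, 0.3286]
tool_rot: [69.2, 89.5, -24.9]
force: [0.0, -0.1, -0.1]
grip_width: 0.0439
```

```bash
python3 - <<'E'
from h import *
plan(.471,.305,.3,30)
print(np.round(monitor.get_obs()['qpos'],1))
for c in('scene','top'):
    im,d,W=grab(c,c+'2'); np.save(c+'2_W.npy',W); A=W.reshape(-1,3); A=A[~np.isnan(A[:,0])]
    def rect(n,x0,x1,y0,y1,z0,z1):
        P=A[(A[:,0]>x0)&(A[:,0]<x1)&(A[:,1]>y0)&(A[:,1]<y1)&(A[:,2]>z0)&(A[:,2]<z1)]
        if len(P): print(c,n,len(P),np.round(np.hstack(cv2.minAreaRect((P[:,:2]*1000).astype(np.float32))),1),np.round(np.median(P[:,2]),4))
    rect('lid',.4,.56,-.24,-.09,.09,.11)
    rect('rail',.5,.72,-.13,.12,.064,.075)
    rect('fixall',.5,.72,-.13,.12,.008,.075)
im=cv2.imread('pics/top2.png')[150:250,270:390]; im2=cv2.imread('pics/scene2.png')[200:300,230:350]
cv2.imwrite('pics/fix.png',cv2.resize(np.hstack([im,im2]),None,fx=3.3,fy=4,interpolation=cv2.INTER_CUBIC))
E
```

```text
t 15.1 pos [ 0.4824 -0.1604  0.3286] jaw -94.16 tilt [0.0076 0.0029] F [ 0.   -0.13 -0.09] w 0.0439 q7 -78.6
  delta [ 0.0269 -0.0453 -0.4634] turn 55.8 or -124.2
  tool y [ 0.997 -0.072  0.008] z [-0.072 -0.997  0.003]
[ 43.9  -0.1 -28.4  92.2   0.   87.5 -78.6]
scene lid 827 [ 483.  -159.   112.   113.    40.3] 0.0986
scene rail 1019 [591.8 -25.8 229.3 145.   79. ] 0.0694
scene fixall 4261 [595.8 -25.8 237.  144.1  75.8] 0.0482
top lid 548 [ 458.8 -155.3  113.3   69.    70.9] 0.0998
top rail 771 [606.4  -5.1 179.4 119.1  79.7] 0.0694
top fixall 2545 [597.1 -23.8 228.9 138.4  74.6] 0.0482
```

View pics/fix.png

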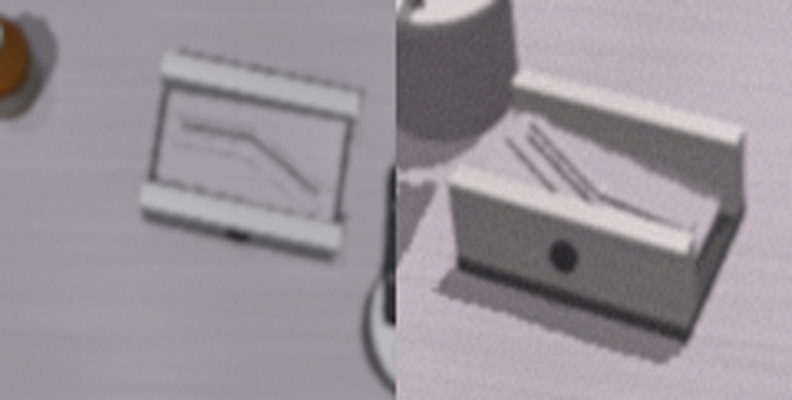

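The fixture picture shows the parallel leg on the left (world +y) and the slanting leg running right and down to the -x side. So fixture x is at about +79.6° in the world frame, which agrees with fixture y of -14 and +18. The canister stands upright on the bench at about (0.48, -0.16). Next is the probe.

>>> step_arm --pt "0.4 0.01 -0.003 -0.03 -10" --pt "0.4 0.02 -0.008 -0.075 -20" --pt "0.4 0.02 -0.013 -0.12 -30" --pt "0.4 0.02 -0.017 -0.165 -41" --pt "0.4 0.02 -0.022 -0.21 -51" --pt "0.4 0.02 -0.027 -0.255 -61" --pt "0.4 0.02 -0.031 -0.3 -72" --pt "0.4 0.02 -0.036 -0.345 -82" --pt "0.4 0.02 -0.04 -0.39 -93" --pt "0.4 0.02 -0.044 -0.43 -103" --pt "0.4 0.02 -0.0455 -0.455 -114" --pt "0.4 0.02 -0.0455 -0.4625 -124"

```text
time_s: 16.7
tool_pos: [0.4669, 0.3064, 0.3021]
tool_rot: [153.5, 89.8, -176.1]
force: [0.0, -0.3, 0.1]
grip_width: 0.0609
```

>>> step_arm --pt "0.4 0 0 0 0" --pt "0.4 0 0 0 0"

```text
time_s: 16.95
tool_pos: [0.4684, 0.3037, 0.3031]
tool_rot: [-170.0, 89.9, -140.3]
force: [0.0, -0.8, 0.3]
grip_width: 0.0608
```

```bash
python3 -c "
from h import *
plan(.470,.3043,.137,31)"
```

```text
t 16.95 pos [0.4684 0.3037 0.3031] jaw 29.63 tilt [-0.0003 -0.0018] F [ 0.03 -0.82  0.31] w 0.0608 q7 -13.5
  delta [ 0.1661 -0.0002  0.0019] turn -1.4 or 178.6
  tool y [-0.494  0.869 -0.   ] z [ 0.869  0.494 -0.002]
```

>>> step_arm --pt "0.4 0.03 0 0.002 -1.4" --pt "0.4 0.08 0 0.002 -1.4" --pt "0.4 0.12 0 0.002 -1.4" --pt "0.4 0.15 0 0.002 -1.4" --pt "0.4 0.166 0 0.002 -1.4" --pt "0.4 0.166 0 0.002 -1.4" --pt "-1 0.166 0 0.002 -1.4" --pt "-1 0.166 0 0.002 -1.4" --pt "-1 0.166 0 0.002 -1.4" --pt "-1 0.166 0 0.002 -1.4" --pt "-1 0.166 0 0.002 -1.4" --newtons 40

```text
time_s: 18.32
tool_pos: [0.4704, 0.3056, 0.1382]
tool_rot: [-69.6, 90.0, -38.4]
force: [0.2, 0.6, 1.5]
grip_width: 0.022
```

>>> step_arm --pt "-1 0 0 0 0" --pt "-1 0 0 0 0" --pt "-1 0 0 0 0" --pt "-1 0 0 0 0"

```text
time_s: 18.82
tool_pos: [0.4704, 0.3057, 0.1382]
tool_rot: [-65.2, 90.0, -34.0]
force: [0.4, -1.2, 2.5]
grip_width: 0.0218
```

```bash
python3 -c "
from h import *
plan(.470,.3043,.137,31)"
```

```text
t 18.82 pos [0.4704 0.3057 0.1382] jaw 31.24 tilt [-0.0002  0.0001] F [ 0.37 -1.18  2.45] w 0.0218 q7 -17.0
  delta [ 0.0012 -0.001  -0.001 ] turn 0.2 or -179.8
  tool y [-0.519  0.855 -0.   ] z [0.855 0.519 0.   ]
```

>>> step_arm --pt "-1 -0.005 0 0 0" --pt "-1 -0.02 0 0 0" --pt "-1 -0.05 0 0 0" --pt "-1 -0.09 0 0 0" --pt "-1 -0.13 0 0 0" --pt "-1 -0.155 0 0 0" --pt "-1 -0.16 0 0 0" --pt "-1 -0.16 0 0 0"

```text
time_s: 19.82
tool_pos: [0.4701, 0.3056, 0.2978]
tool_rot: [-154.9, 90.0, -123.7]
force: [0.4, -0.5, -1.6]
grip_width: 0.0214
```

```bash
python3 - <<'E'
from h import *
plan(.470,.3043,.137,31)
for c in('scene','top'):
    im,d,W=grab(c,c+'3')
    for r in regions_of(c,'probe'):
        print(c,r['p'],r['pixel'],r['pixels'].sum())
    A=W.reshape(-1,3); A=A[(abs(A[:,0]-.47)<.05)&(abs(A[:,1]-.305)<.05)]
    for a,b in((.17,.18),(.18,.21),(.21,.233),(.233,.238),(.239,.244),(.246,.27)):
        P=A[(A[:,2]>a)&(A[:,2]<b)]
        if len(P)>3: print(c,a,b,len(P),np.round(P.min(0),4),np.round(np.median(P,0),4),np.round(P.max(0),4))
E
```

```text
t 19.82 pos [0.4701 0.3056 0.2978] jaw 31.25 tilt [-0.0002 -0.0004] F [ 0.43 -0.46 -1.6 ] w 0.0214 q7 -12.3
  delta [ 0.1608 -0.001  -0.0007] turn 0.2 or -179.8
  tool y [-0.519  0.855 -0.   ] z [ 0.855  0.519 -0.   ]
scene 0.96 [477.7, 208.4] 900
scene 0.9 [431.7, 148.8] 553
scene 0.17 0.18 7 [0.4675 0.3037 0.175 ] [0.471  0.3079 0.176 ] [0.4731 0.3107 0.1795]
scene 0.18 0.21 49 [0.4691 0.3006 0.1801] [0.4741 0.3061 0.1975] [0.4784 0.3124 0.209 ]
scene 0.21 0.233 50 [0.468  0.2985 0.2106] [0.4749 0.3059 0.2219] [0.4822 0.3124 0.2326]
scene 0.233 0.238 11 [0.4711 0.2995 0.2331] [0.4744 0.3039 0.2358] [0.4788 0.3106 0.2371]
scene 0.239 0.244 8 [0.4704 0.299  0.2392] [0.4749 0.3057 0.2411] [0.4756 0.3126 0.2419]
scene 0.246 0.27 159 [0.4615 0.2883 0.2493] [0.4791 0.3048 0.2569] [0.4893 0.3247 0.2699]
top 0.18 0.21 11 [0.4606 0.2962 0.1872] [0.4654 0.298  0.1927] [0.4734 0.3048 0.2017]
top 0.246 0.27 8 [0.4509 0.2856 0.2495] [0.4737 0.2897 0.253 ] [0.4817 0.2973 0.2556]
```

```bash
python3 - <<'E'
from h import *
u=np.array([.1805,.9836]);v=np.array([-.9836,.1805]);c0=np.array([.607,-.0033])
for c,off in(('top',[-.0008,-.0017]),('scene',[.0011,.0004])):
    A=np.load(c+'2_W.npy').reshape(-1,3);A=A[~np.isnan(A[:,0])]
    q=A[:,:2]-c0-off; fx,fy=q@u*1e3,q@v*1e3; z=A[:,2]*1e3
    s=(abs(fx)<78)&(abs(fy)<34)&(z>20)&(z<62)
    # exclude ribs: distance to seam polyline 5..18mm
    n=np.array([-32,-65.])/np.hypot(32,65)
    d=np.where(fx>0,abs(fy+14),abs((fx)*n[0]*-1*-1*0+ (fx*32+65*(fy+14))/np.hypot(32,65)))
    g=s&(d>19); h=s&(d<4)
    for nm,m in(('plate',g),('groove',h)):
        X=np.c_[fx[m],np.ones(m.sum())]; k=np.ones(len(X),bool)
        for _ in range(4):
            co,*_=np.linalg.lstsq(X[k],z[m][k],rcond=None); r=z[m]-X@co; k=abs(r)<3
        print(c,nm,m.sum(),k.sum(),co,'start',co@[65,1],'end',co@[-65,1],r[k].std())
    # rib cross-section check: z residual vs signed lateral offset for the parallel leg
    m=s&(fx>8)&(fx<62)&(abs(fy+14)<26); r=z[m]-co@np.c_[fx[m],np.ones(m.sum())].T
    b=np.digitize(fy[m],np.arange(-40,12,3)); print([(int(-40+3*i-1.5),round(float(np.median(r[b==i])),1)) for i in np.unique(b)])
plan(.6325,.0581,.25,31)
E
```

```text
top plate 487 417 [-0.13876614 41.90493277] start 32.885133895948776 end 50.92473163963748 1.4519443665962577
top groove 147 128 [-0.1412791  41.66748222] start 32.48434096016268 end 50.85062348027563 1.5623328467695292
[(-32, 0.2), (-29, 4.1), (-26, 3.8), (-23, 4.9), (-20, 1.2), (-17, 1.3), (-14, 0.4), (-11, 0.3), (-8, 1.4), (-5, 3.5), (-2, 4.0), (0, 3.9), (3, 0.7), (6, 0.1), (9, 0.1), (12, -0.0)]
scene plate 404 393 [-0.13885132 42.2854754 ] start 33.26013954116707 end 51.31081125696473 1.2225030916704194
scene groove 66 65 [-0.13466266 42.89099362] start 34.13792080877704 end 51.644066436737035 1.204628215272469
[(-11, 1.7), (-8, 1.5), (-5, 1.7), (-2, 3.3), (0, 3.5), (3, 2.8), (6, 0.8), (9, -1.0), (12, -1.0)]
t 20.02 pos [0.4699 0.3052 0.2969] jaw 31.25 tilt [ 0.0002 -0.0021] F [ 0.15 -0.87 -1.35] w 0.0217 q7 -12.3
  delta [ 0.0468 -0.2957  0.0109] turn 0.2 or -179.8
  tool y [-0.519  0.855  0.   ] z [ 0.855  0.519 -0.002]
```

>>> step_arm --pt "-1 0 -0.015 0.0005 0" --pt "-1 0 -0.055 0.002 0" --pt "-1 0 -0.1 0.0035 0" --pt "-1 0 -0.15 0.005 0" --pt "-1 0 -0.2 0.007 0" --pt "-1 0 -0.245 0.0085 0" --pt "-1 0 -0.28 0.01 0" --pt "-1 0 -0.296 0.0106 0" --pt "-1 0.02 -0.296 0.0106 0" --pt "-1 0.06 -0.296 0.0106 0" --pt "-1 0.08 -0.296 0.0106 0" --pt "-1 0.08 -0.296 0.0106 0"

```text
time_s: 21.52
tool_pos: [0.6312, 0.0589, 0.2162]
tool_rot: [153.5, 89.8, -175.1]
force: [-0.2, 0.5, -1.2]
grip_width: 0.0218
```

```bash
python3 - <<'E'
from h import *
plan(.6325,.0581,.1612,31)
im,d,W=grab('scene'); cv2.imwrite('pics/probe.png',cv2.resize(im[120:300,240:400,::-1],None,fx=3.3,fy=3.3,interpolation=cv2.INTER_CUBIC))
A=W.reshape(-1,3); A=A[(abs(A[:,0]-.6325)<.03)&(abs(A[:,1]-.058)<.03)]
for a,b in((.09,.1),(.1,.11),(.11,.13),(.13,.16)):
    P=A[(A[:,2]>a)&(A[:,2]<b)]
    if len(P)>3: print(a,b,len(P),np.round(P.min(0),4),np.round(np.median(P,0),4),np.round(P.max(0),4))
E
```

```text
t 21.52 pos [0.6312 0.0589 0.2162] jaw 31.35 tilt [ 0.0017 -0.0034] F [-0.18  0.46 -1.18] w 0.0218 q7 11.5
  delta [ 0.055  -0.0015  0.0009] turn 0.4 or -179.6
  tool y [-0.52   0.854  0.002] z [ 0.854  0.52  -0.003]
0.09 0.1 7 [0.6278 0.0558 0.0959] [0.6312 0.0584 0.0973] [0.6326 0.062  0.0995]
0.1 0.11 10 [0.6303 0.0562 0.1006] [0.6329 0.0607 0.107 ] [0.6359 0.065  0.11  ]
0.11 0.13 48 [0.6297 0.0522 0.1102] [0.6345 0.0599 0.1212] [0.6383 0.0658 0.1299]
0.13 0.16 61 [0.6292 0.0527 0.1314] [0.6347 0.0606 0.143 ] [0.6394 0.0664 0.1582]
```

View pics/probe.png

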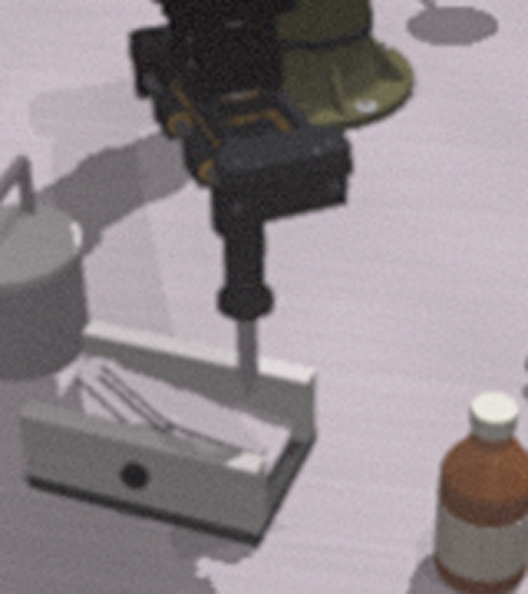

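The picture shows the probe upright above the start end of the seam, with its point over the plate at (248,385). I'll descend and touch.

>>> step_arm --pt "-1 0.01 -0.001 0.001 0" --pt "-1 0.03 -0.001 0.001 0" --pt "-1 0.045 -0.001 0.001 0" --pt "-1 0.053 -0.001 0.001 0" --pt "-1 0.055 -0.001 0.001 0" --pt "-1 0.055 -0.001 0.001 0"

```text
time_s: 22.32
tool_pos: [0.6344, 0.0579, 0.1634]
tool_rot: [-22.2, 90.0, 9.1]
force: [0.3, 0.5, -0.6]
grip_width: 0.0219
```

```bash
python3 -c "
from h import *
plan(.6325,.0581,.1562,31)"
```

```text
t 22.32 pos [0.6344 0.0579 0.1634] jaw 31.25 tilt [-0.0001  0.0004] F [ 0.34  0.48 -0.59] w 0.0219 q7 10.3
  delta [ 0.0072  0.0012 -0.0015] turn 0.2 or -179.8
  tool y [-0.519  0.855 -0.   ] z [0.855 0.519 0.   ]
```

>>> step_arm --pt "-1 0.002 0.0012 -0.0015 0" --pt "-1 0.004 0.0012 -0.0015 0" --pt "-1 0.005 0.0012 -0.0015 0" --pt "-1 0.006 0.0012 -0.0015 0" --pt "-1 0.006 0.0012 -0.0015 0"

```text
time_s: 22.95
tool_pos: [0.6323, 0.0579, 0.157]
tool_rot: [-168.3, 90.0, -137.1]
force: [-0.6, -0.0, -1.7]
grip_width: 0.0219
```

>>> step_arm --pt "-1 0.001 0 0 0" --pt "-1 0.002 0 0 0" --pt "-1 0.002 0 0 0"

```text
time_s: 23.32
tool_pos: [0.6325, 0.058, 0.1553]
tool_rot: [-47.2, 90.0, -16.0]
force: [0.6, -1.5, 0.9]
grip_width: 0.0217
```

>>> step_arm --pt "-1 0.001 0 0 0" --pt "-1 0.001 0 0 0"

```text
time_s: 23.58
tool_pos: [0.6325, 0.058, 0.1543]
tool_rot: [-45.1, 90.0, -13.9]
force: [-0.3, 1.1, 1.7]
grip_width: 0.0219
```

```bash
python3 -c "
from h import *
import numpy as np
plan(.6208,-.0058,.1552,31)
f=[]
for i in range(6):
    f.append(monitor.get_obs()['force']); read_camera('top')
print(np.round(f,2)); plan(.5776,-.064,.1552,31)"
```

```text
t 23.57 pos [0.6325 0.058  0.1543] jaw 31.24 tilt [-0.0002  0.0002] F [-0.25  1.11  1.67] w 0.0219 q7 10.1
  delta [-0.0009 -0.0485 -0.0431] turn 0.2 or -179.8
  tool y [-0.519  0.855 -0.   ] z [0.855 0.519 0.   ]
[[-0.25  1.11  1.67]
 [-0.33 -0.83  2.35]
 [-0.17 -0.13  1.5 ]
 [-0.73 -0.79  0.81]
 [-0.19 -0.91  1.9 ]
 [-0.36  0.02  1.38]]
t 23.88 pos [0.6324 0.058  0.1542] jaw 31.25 tilt [-0.0002  0.0002] F [0.5  0.13 0.19] w 0.022 q7 10.1
  delta [-0.001  -0.0759 -0.1102] turn 0.2 or -179.8
  tool y [-0.519  0.855 -0.   ] z [0.855 0.519 0.   ]
```

Contact is confirmed. The floor is at 33 mm, matching the camera plane (slope -0.139), and the spring is about 2.1 mm in. Tracing at about 30 mm/s, starting with a 2 mm backstep to cover position error.

>>> step_arm --pt "-1 0.0007 0.0015 0.0013 0" --pt "-1 0.0002 -0.0014 -0.0012 0" --pt "-1 -0.0004 -0.0042 -0.0038 0" --pt "-1 -0.0009 -0.0071 -0.0063 0" --pt "-1 -0.0014 -0.0099 -0.0089 0" --pt "-1 -0.002 -0.0128 -0.0114 0" --pt "-1 -0.0025 -0.0157 -0.0139 0" --pt "-1 -0.003 -0.0185 -0.0165 0" --pt "-1 -0.0036 -0.0214 -0.019 0" --pt "-1 -0.0041 -0.0242 -0.0216 0" --pt "-1 -0.0046 -0.0271 -0.0241 0" --pt "-1 -0.0052 -0.03 -0.0266 0"

```text
time_s: 25.38
tool_pos: [0.6251, 0.0183, 0.1593]
tool_rot: [165.7, 90.0, -163.1]
force: [1.1, 2.3, 2.4]
grip_width: 0.0219
```

```bash
python3 -c "
from h import *
plan(.6208,-.0058,.1629,31)"
```

```text
t 25.38 pos [0.6251 0.0183 0.1593] jaw 31.24 tilt [ 0.     -0.0001] F [1.07 2.33 2.44] w 0.0219 q7 14.3
  delta [-0.0036 -0.0184 -0.0162] turn 0.2 or -179.8
  tool y [-0.519  0.855  0.   ] z [ 0.855  0.519 -0.   ]
```

>>> step_arm --pt "-1 -0.0005 -0.0026 -0.0023 0" --pt "-1 -0.001 -0.0053 -0.0047 0" --pt "-1 -0.0016 -0.0079 -0.007 0" --pt "-1 -0.0021 -0.0106 -0.0094 0" --pt "-1 -0.0026 -0.0132 -0.0117 0" --pt "-1 -0.0031 -0.0159 -0.0141 0" --pt "-1 -0.0036 -0.0185 -0.0164 0" --pt "-1 -0.0041 -0.0199 -0.0199 0" --pt "-1 -0.0045 -0.0214 -0.0235 0" --pt "-1 -0.005 -0.0228 -0.027 0" --pt "-1 -0.0055 -0.0243 -0.0305 0" --pt "-1 -0.006 -0.0257 -0.0341 0"

```text
time_s: 26.88
tool_pos: [0.6092, -0.0214, 0.1654]
tool_rot: [-109.0, 90.0, -77.8]
force: [0.4, 1.9, 1.0]
grip_width: 0.0216
```

```bash
python3 -c "
from h import *
plan(.5776,-.064,.1720,31)"
```

```text
t 26.88 pos [ 0.6092 -0.0214  0.1654] jaw 31.24 tilt [-0.0001 -0.    ] F [0.44 1.91 0.98] w 0.0216 q7 18.9
  delta [-0.0066 -0.0201 -0.0491] turn 0.2 or -179.8
  tool y [-0.519  0.855 -0.   ] z [ 0.855  0.519 -0.   ]
```

>>> step_arm --pt "-1 -0.0005 -0.0014 -0.0035 0" --pt "-1 -0.001 -0.0029 -0.0071 0" --pt "-1 -0.0014 -0.0043 -0.0106 0" --pt "-1 -0.0019 -0.0058 -0.0141 0" --pt "-1 -0.0024 -0.0072 -0.0177 0" --pt "-1 -0.0029 -0.0086 -0.0212 0" --pt "-1 -0.0033 -0.0101 -0.0247 0" --pt "-1 -0.0038 -0.0115 -0.0283 0" --pt "-1 -0.0043 -0.013 -0.0318 0" --pt "-1 -0.0048 -0.0144 -0.0353 0" --pt "-1 -0.0052 -0.0158 -0.0389 0" --pt "-1 -0.0057 -0.0173 -0.0424 0"

```text
time_s: 28.38
tool_pos: [0.5819, -0.0581, 0.171]
tool_rot: [-159.6, 90.0, -128.4]
force: [1.1, 2.2, 1.0]
grip_width: 0.0217
```

>>> step_arm --pt "-1 -0.0005 -0.0014 -0.0035 0" --pt "-1 -0.0009 -0.0028 -0.007 0" --pt "-1 -0.0012 -0.0037 -0.0092 0" --pt "-1 -0.0012 -0.0037 -0.0092 0"

```text
time_s: 28.88
tool_pos: [0.5757, -0.0665, 0.1722]
tool_rot: [-159.0, 89.9, -127.7]
force: [0.8, 0.2, 1.4]
grip_width: 0.0219
```

```bash
python3 - <<'E'
from h import *
plan(.5776,-.064,.1720,31)
f=[]
for i in range(5):
    f.append(monitor.get_obs()['force'][2]); im,_=read_camera('top')
print(np.round(f,2))
read_camera('scene') 
cv2.imwrite('pics/end.png',np.hstack([cv2.resize(i[a:a+130,b:b+130,::-1],None,fx=3,fy=3,interpolation=cv2.INTER_CUBIC) for i,a,b in((im,130,280),(read_camera('scene')[0],160,220))]))
E
```

```text
t 28.88 pos [ 0.5757 -0.0665  0.1722] jaw 31.21 tilt [-0.0004 -0.0011] F [0.81 0.15 1.39] w 0.0219 q7 25.3
  delta [0.0002 0.0012 0.0029] turn 0.2 or -179.8
  tool y [-0.518  0.855 -0.   ] z [ 0.855  0.518 -0.001]
[1.39 0.87 1.42 0.99 1.31]
```

View pics/end.png

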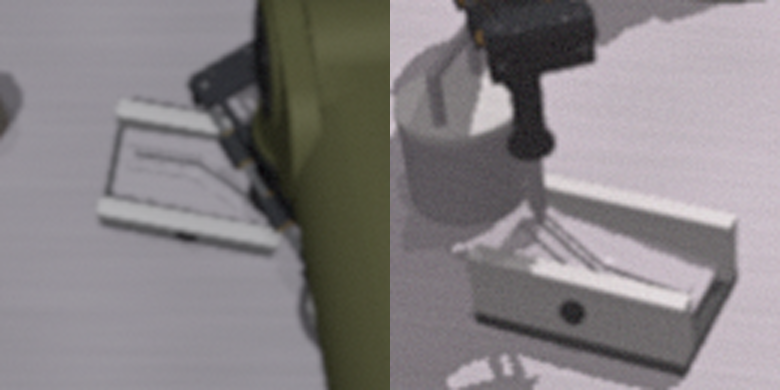

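The point is at the far end of the slanting leg, between the ribs at (540,215) in the right half. The spring load is still about 2.5 N and nowhere near bottoming out. Now lift and return to the stand.

>>> step_arm --pt "-1 -0.02 0 0 0" --pt "-1 -0.06 0 0 0" --pt "-1 -0.1 0 0 0" --pt "-1 -0.125 0 0 0" --pt "-1 -0.128 0 0 0" --pt "-1 -0.128 0 0 0"

```text
time_s: 29.98
tool_pos: [0.5758, -0.0659, 0.2997]
tool_rot: [160.5, 90.0, -168.2]
force: [0.0, -0.4, -2.5]
grip_width: 0.0218
```

```bash
python3 -c "
from h import *
plan(.4704,.3057,.3,31.24)"
```

```text
t 29.98 pos [ 0.5758 -0.0659  0.2997] jaw 31.25 tilt [ 0.0003 -0.0008] F [ 0.03 -0.35 -2.52] w 0.0218 q7 27.9
  delta [-2.000e-04  3.723e-01  1.027e-01] turn 0.0 or -180.0
  tool y [-0.519  0.855  0.   ] z [ 0.855  0.519 -0.001]
```

>>> step_arm --pt "-1 0 0.015 0.004 0" --pt "-1 0 0.05 0.014 0" --pt "-1 0 0.095 0.026 0" --pt "-1 0 0.145 0.04 0" --pt "-1 0 0.195 0.054 0" --pt "-1 0 0.245 0.068 0" --pt "-1 0 0.29 0.08 0" --pt "-1 0 0.33 0.091 0" --pt "-1 0 0.357 0.0985 0" --pt "-1 0 0.3723 0.1027 0" --pt "-1 0 0.3723 0.1027 0" --pt "-1 0 0.3723 0.1027 0"

```text
time_s: 31.48
tool_pos: [0.4714, 0.3043, 0.2999]
tool_rot: [-132.5, 89.9, -101.3]
force: [0.3, -0.3, -0.7]
grip_width: 0.0218
```

```bash
python3 -c "
from h import *
plan(.4704,.3057,.1382,31.24)"
```

```text
t 31.48 pos [0.4714 0.3043 0.2999] jaw 31.14 tilt [-0.0009 -0.0009] F [ 0.34 -0.31 -0.67] w 0.0218 q7 -13.3
  delta [ 0.1616  0.0019 -0.    ] turn -0.1 or 179.9
  tool y [-0.517  0.856 -0.001] z [ 0.856  0.517 -0.001]
```

>>> step_arm --pt "-1 0.01 0.0015 0 0" --pt "-1 0.04 0.0015 0 0" --pt "-1 0.065 0.0015 0 0" --pt "-1 0.075 0.0015 0 0" --pt "-1 0.075 0.0015 0 0"

```text
time_s: 32.1
tool_pos: [0.47, 0.3063, 0.2247]
tool_rot: [-179.0, 89.9, -147.9]
force: [0.3, 0.1, -0.8]
grip_width: 0.0219
```

```bash
python3 -c "
from h import *
plan(.4704,.3057,.1382,31.24)"
```

```text
t 32.1 pos [0.47   0.3063 0.2247] jaw 31.19 tilt [-0.     -0.0012] F [ 0.27  0.09 -0.81] w 0.0219 q7 -15.1
  delta [ 0.0865 -0.0007  0.0001] turn -0.0 or 180.0
  tool y [-0.518  0.855 -0.   ] z [ 0.855  0.518 -0.001]
```

>>> step_arm --pt "-1 0.01 -0.0005 0 0" --pt "-1 0.022 -0.0005 0 0" --pt "-1 0.035 -0.0005 0 0" --pt "-1 0.05 -0.0005 0 0" --pt "-1 0.065 -0.0005 0 0" --pt "-1 0.076 -0.0005 0 0" --pt "-1 0.081 -0.0005 0 0" --pt "-1 0.084 -0.0005 0 0" --pt "-1 0.085 -0.0005 0 0" --pt "-1 0.085 -0.0005 0 0"

```text
time_s: 33.35
tool_pos: [0.4705, 0.3067, 0.1405]
tool_rot: [-18.9, 90.0, 12.3]
force: [0.4, 0.3, -1.1]
grip_width: 0.0217
```

```bash
python3 -c "
from h import *
plan(.4704,.3057,.1382,31.24)"
```

```text
t 33.35 pos [0.4705 0.3067 0.1405] jaw 31.24 tilt [-0.0002  0.0005] F [ 0.37  0.26 -1.08] w 0.0217 q7 -18.3
  delta [ 0.0023 -0.0008 -0.0006] turn -0.0 or 180.0
  tool y [-0.519  0.855 -0.   ] z [0.855 0.519 0.001]
```

Inserted with no force on the tool. Lower the last 2 mm until the collar seats, then open.

>>> step_arm --pt "-1 0.001 -0.0006 -0.0004 0" --pt "-1 0.002 -0.0006 -0.0004 0" --pt "-1 0.0025 -0.0006 -0.0004 0" --pt "-1 0.0025 -0.0006 -0.0004 0"

```text
time_s: 33.85
tool_pos: [0.4704, 0.3058, 0.1382]
tool_rot: [-74.7, 90.0, -43.4]
force: [-1.3, -1.8, 4.3]
grip_width: 0.0219
```

>>> step_arm --pt "0.3 -0.0003 0 0 0" --pt "0.3 -0.0003 0 0 0" --pt "0.3 -0.0003 0 0 0" --pt "0.3 -0.0003 0 0 0" --pt "0.3 -0.0003 0 0 0" --pt "0.3 -0.0003 0 0 0" --pt "0.3 -0.02 0 0 0" --pt "0.3 -0.06 0 0 0" --pt "0.3 -0.11 0 0 0" --pt "0.3 -0.16 0 0 0" --pt "0.3 -0.18 0 0 0" --pt "0.3 -0.18 0 0 0"

```text
time_s: 35.35
tool_pos: [0.4708, 0.3069, 0.3204]
tool_rot: [-5.5, 89.7, 25.8]
force: [-0.5, 0.4, 0.1]
grip_width: 0.0565
```

```bash
python3 - <<'E'
from h import *
plan(.4704,.3057,.1382,31.24)
im,d,W=grab('scene','final')
A=W.reshape(-1,3);A=A[~np.isnan(A[:,0])]
def b(n,x0,x1,y0,y1,z0,z1):
    P=A[(A[:,0]>x0)&(A[:,0]<x1)&(A[:,1]>y0)&(A[:,1]<y1)&(A[:,2]>z0)&(A[:,2]<z1)]
    print(n,len(P),np.round(np.hstack(cv2.minAreaRect((P[:,:2]*1000).astype(np.float32))),1),np.round(np.percentile(P[:,2],[2,50,98]),4))
b('probe',.43,.51,.27,.34,.105,.2); b('probe top',.43,.51,.27,.34,.172,.2); b('lid',.4,.56,-.24,-.09,.09,.115); b('handle',.4,.56,-.24,-.09,.14,.17)
E
```

```text
t 35.35 pos [0.4708 0.3069 0.3204] jaw 31.26 tilt [-0.0004  0.0044] F [-0.51  0.44  0.09] w 0.0565 q7 -13.2
  delta [ 0.1822 -0.0008 -0.0018] turn 0.0 or -180.0
  tool y [-0.519  0.855 -0.   ] z [0.855 0.519 0.004]
probe 315 [471.3 306.9  26.2  22.3  27.1] [0.1068 0.1445 0.179 ]
probe top 41 [471.5 305.3  23.3  18.4  32.3] [0.1721 0.1737 0.1807]
lid 844 [ 483.4 -159.2  111.1  113.3    2.2] [0.0911 0.0986 0.1102]
handle 123 [ 485.  -159.    11.9   90.9   85.5] [0.1409 0.149  0.153 ]
```

View pics/final.png

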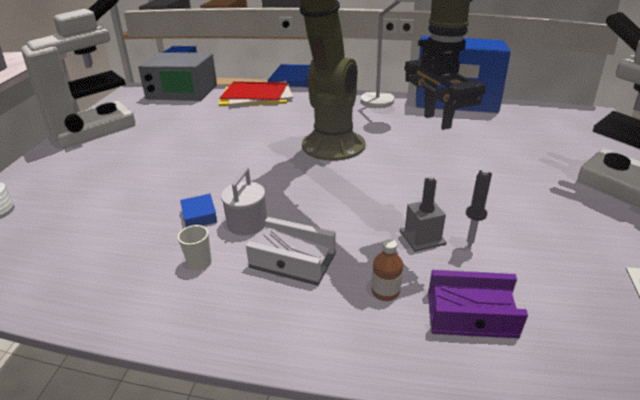

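The final picture shows the probe hung in its stand (427,195) and the canister upright on the bench (245,205), clear of the fixture. The bystanders are unmoved and the gripper is free. Handing in.

```bash
python3 -c "
from h import *
env.sign_off()"
```

```text
the job is handed in; nothing more can be done
```

The job is done and handed in at about 35 s. The canister is on the bench, the seam is traced from end to end, and the probe is back in its stand.

**What I did**
- **Canister:** It stands upright at about (0.48, -0.16), clear of the fixture and of the other things. The bench took it with under 8 N.
- **First grasp failed:** I began the first lift before the fingers had fully closed, and they slipped off the handle. The canister stayed upright on the rails but shifted about 7 mm and turned about 6°. I re-measured, gripped again at 60 N and checked that it was held before moving it.
- **Seam:** I found the start by touch, with the floor at 33 mm, which agreed with the plane and slope from the camera depth. I then drew the upright probe along both legs at about 30 mm/s. The trace ran about 2 mm past each end to cover position error.
- **Spring load:** Readings between moves gave about 2 to 4 N on the point, so the spring never came near bottoming out. Force readings carry about 0.5 to 1 N of noise.
- **Probe:** It hangs in the stand again, seated at the same height as at the start.

**Last checks**
- The final picture and depth put the probe top at about 180 mm, the canister lid at about 100 mm (given as 102 mm), and the bystanders where they were.
- The robot is clear of everything.
- The two cameras differed by about 2 mm on where the fixture is. I used a value between them, so the trace's sideways position is good to about 1 mm; the groove leaves the point 3 mm either way.

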